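# Reconnect the kiln vent and tighten its worm-drive clamp

## Task

Reconnect the kiln's vent line: push the dark grey slip cuff along the pipe until it is fully home over the blower's barbed stub, and slide the loose worm-drive clamp along the cuff until its band sits over the barbs, at the middle of the cuff's slotted end. Only then turn the clamp's wing key clockwise until it is snug and will turn no further, leave the clamp in that place and let go. Do not disturb the pottery, the jar and the tools around it.

Things in the scene. Friction and masses are not known exactly. Their poses are not given: they have to be found in the camera images.
- vent: The fixed vent line: a table-top kiln with an outlet pipe, in line with the barbed stub of a grey blower. Origin on the table below the stub's shoulder ring (80 mm across); x points away from the robot when unturned, y runs along the pipes from kiln to blower, z up. Pipe axis: x = 0, z = 115 mm. The blower housing (radius 89 mm) starts at y = 50 mm; the kiln (270 mm tall) ends at y = -400 mm.
- stub_end (a point): Middle of the free end of the blower's aluminium stub, on the pipe axis; the stub has three barbs, is 62 mm across and runs from here 45 mm along +y of the vent to its shoulder ring.
- pipe_end (a point): Middle of the end of the kiln's steel pipe, 60 mm across, on the pipe axis, 35 mm short of the stub; it runs back to the kiln through a low stand at y = -310 mm of the vent. The cuff slides on it. The plain clamp beside the kiln is tight already and is not part of the job.
- cuff (a joint): Travel of the cuff along +y of the vent, in m: 0 fully back, 0.065 fully home at its stop. It rubs with about 5 N and stays where it is left. The cuff is a rigid dark grey sleeve 150 mm long and 70 mm outside; its front 44 mm have six lengthwise slots; its back end has a flange to push on, 96 mm across and 10 mm thick, standing 18 mm proud of the kiln's pipe.
- cuff_rim (a point): Middle of the cuff's front rim (slotted end), on the pipe axis. At y = -3 mm of the vent when fully home, covering all barbs.
- cuff_back (a point): Middle of the back face of the cuff's flange, on the pipe axis, 150 mm behind the rim.
- band (a joint): Travel of the loose clamp along the cuff towards its rim, in m: 0 is 96 mm behind the rim, 0.074 puts the band's middle 22 mm behind the rim (middle of the slotted end, over the barbs), 0.090 is its end, too near the rim. It rubs with about 3 N, stays where it is left, rides along with the cuff and cannot roll about it.
- band_mid (a point): Centre of the clamp's ring, on the pipe axis, at mid width (steel band 14 mm wide, 75 mm across). With all in place it lies at y = -25 mm of the vent. The screw housing (19 mm along the pipe, 27 mm tall, from 37 to 54 mm off the axis) sits on the -x side of the ring at axis height. Pushing the housing or the key along the pipe slides the clamp.
- key (a joint): Angle of the clamp's screw, in rad: 0 slackest, grows as the key turns clockwise seen from above, 3.2 is its snug stop. It takes about 0.12 N m and stays where it is left. At 0 the wing lies along the pipe.
- key_grip (a point): Grip point of the clamp's black wing key, on the vertical screw axis, 48 mm from the pipe axis towards -x of the vent, 172 mm above the table. The wing is a plate 40 mm wide (along this point's y, turning with it), 9 mm thick (x), reaching 21 mm below and 15 mm above this point; a stem 16 mm thick goes on down to the housing.
- bowl: Terracotta bowl, 116 mm across, 55 mm tall, behind the pipe. Origin under its centre.
- glaze_jar: Grey jar with white lid, 68 mm across, 85 mm tall, behind the cuff. Origin under its centre.
- slab: Round flat white clay piece, 92 mm across, 14 mm thick, in front of the pipe. Origin under its centre.
- brush: Brush, 150 mm long, lying in front of the blower. Origin under its middle.
- spare_clamp: Spare steel clamp without key, lying flat in front of the pipe, ring 80 mm across, 18 mm tall. Not needed. Origin under the ring's centre.
- mug: Mug, 76 mm across, 85 mm tall, in front of the blower's motor. Origin under its centre.
- kiln_prop: Square white kiln post standing behind the pipe, 32 by 32 by 110 mm. Origin under its centre.

How it is judged:
On the way, in this order (a step that is already met when the one before it is completed fails the run):
1. the cuff is fully home and the band sits over the barbs, with the key not yet tightened (value of joint cuff above 0.061 m and y of band_mid in the frame of vent between -0.034 and -0.016 m and value of joint key below 2 rad), for 0.2 s.
2. the key is turned until snug, with the band still over the barbs (value of joint cuff above 0.061 m and y of band_mid in the frame of vent between -0.034 and -0.016 m and value of joint key above 2.9 rad), for 0.2 s.
At the end, for the whole second after the job is handed in: The cuff is home on the stub (within 4 mm of its stop), the band's middle is within 9 mm of the middle of the slotted end, over the barbs, the key is snug (within 0.3 rad of its stop), all at rest, and the things around stand where they were (within 40 mm) (all of step 2 and velocity of joint key between -0.1 and 0.1 rad/s and velocity of joint band between -0.005 and 0.005 m/s); the robot touches nothing.
It fails at once if a thing on the table is knocked away (more than 40 mm) or over (distance of any of bowl, glaze_jar, slab, brush, spare_clamp, mug, kiln_prop from where it was at the start of the episode above 0.04 m or angle between any of bowl, glaze_jar, mug, kiln_prop's own z axis and vertical above 0.6 rad).
It also fails if it takes over 62 s, if anything falls off the work surface, if the arm or the gripper's body presses on something with over 40 N, if the wrist force passes 120 N, or if a joint passes its speed limit or range.

## Robot

A 7-joint arm with a two-finger parallel gripper is mounted at the origin on the work surface. World frame = base frame: x ahead of the robot, y to its left, z up, the work surface at z = 0. Lengths are in m, angles in rad, forces in N, time in s.
With the tool pointing down it reaches from about 0.425 to 0.925 m from the base axis. Payload 6.8 kg.
Tool frame: the origin (TCP) lies at the centre of the arm's flange, where the gripper is bolted on; the fingertips stand 173 mm ahead of it and the grasp point (between the pads) lies 155 mm ahead of it; z points along the fingers, y is the direction in which the jaws open and shut (so a half turn about z gives the same grasp; the last joint's range is limited). The gripper opens to 85 mm and grips with 20 to 120 N. Pads are 22 mm wide; open, the fingers measure 114 mm over their backs; the gripper's body (76 mm by 85 mm) begins 54 mm behind the grasp point. The pads swing forward as they close: fully open they stand 13 mm farther back than shut.
Start: joints at [-1.272, 0.477, 0.022, 1.555, -0.011, 1.109, -0.083], TCP at [0.267, 0.62, 0.405] pointing down, gripper open.
Joint ranges: [-2.96, 2.96], [-0.34, 2.1], [-1.41, 1.46], [0.24, 2.44], [-1.37, 4.51], [0.17, 1.92], [-2.96, 2.96]. Speed limits (rad/s): [2.39, 2.39, 3.14, 3.14, 3.14, 3.14, 3.14].

## Interface

Orientations are given as a rotation vector (axis times angle).
In Python, from bench import readout, grab_frame, camera_model, r gives the robot as it stands.
- The arm moves only by the tool apply_moves, never from a script. Its argument "deltas" is a list of rows, each an object with "xyz": the shift along the world's x, y, z in m, a list of three; "turn": the turn about the world's z in rad. In form: [{"xyz": [dx, dy, dz], "turn": turn}, ...]. A call has 1 to 12 rows; each row shifts and turns the commanded pose from where the row before left it; what a row does not reach is not made up. A row lasts 1/12 s, in which the tool goes at most 41.7 mm and 7.16 degrees, less where a joint would pass 70% of its speed; a pose out of reach is approached as far as the arm can. A call with a gripper value outside its range is refused whole. "claw" is the gripper's target within -1 to 1 (shut at 1, half-way at 0, fully open at -1), set as the call begins (left out, the last holds). The fingers move at their own pace and stop on an object; "squeeze" is the grip in N (left out, the last holds). Time passes only in rows, so rows that do not move let the fingers close. It gives the time, the measured TCP pose, the force and the opening at its end, in the units of the state.
- readout.get_obs(): the state, without advancing time (a new reading comes with each control period).
- grab_frame(name): name is "scene" or "top" or "wrist"; returns the picture (400x640x3 uint8, red, green, blue); there is no depth.
- camera_model(name): a dict with "intrinsics" (3x3 intrinsics, pixels), "k1" (the pictures are not rectified: a ray, as slopes to the right and down, at radius r is drawn at 1 + k1 r^2 times it, then the intrinsics apply), "R" (3x3) and "t" (3): a world point X has camera coordinates R X + t. Camera axes: x right, y down, z forward; pixel columns grow to the right and rows downward; lengths in m; the calibration is good to about 2 mm. A picture is of the moment at which its call begins: read the wrist's pose just before it. camera_model takes no time and is no camera call; for the wrist camera it gives the pose at the moment of the call.
- r.hand_in(): hands the job in, once; it reports no verdict.
The state is a dict: "clock": time; "joints": joint angles; "qvel": joint speeds; "tau": joint torques, N m; "tcp_pos": TCP position; "orientation": TCP orientation; "contact_force": force on the tool from outside, world axes, zero at the start; "moment": the same for the moment, N m; "grip_width": finger opening in m.
Only numpy, scipy, OpenCV 4.12 (cv2) and the standard library are available. Lean on these libraries where they do the work, as an engineer would, in place of code of your own. Each camera call takes 0.05 s, during which the arm holds its last target.

## Working session

There is one attempt and no reset: what is moved stays moved. The work goes in short steps, Python scripts to look and compute and a tool call to move; the robot and the scene stay as the last step left them, time stands still between calls to the robot, and variables do not carry over. Pictures are saved under pics/ and viewed, and the job is handed in when it is done.

Besides the shell and the picture viewer there is one more tool, called after ">>>" by a JSON object that holds its "method" and its "body", one argument or row to a line. apply_moves: Moves the arm, as the interface text tells. Its arguments: {"type":"object","properties":{"deltas":{"type":"array"},"claw":{"type":"number"},"squeeze":{"type":"number"}},"required":["deltas"]}

```bash
ls; mkdir -p pics
python3 - <<'E'
from bench import readout, grab_frame, camera_model, r
import cv2
o=readout.get_obs(); print({k:o[k] for k in('clock','tcp_pos','orientation','contact_force','grip_width')})
for n in('scene','top','wrist'):
    c=camera_model(n); print(n,c)
    cv2.imwrite(f'pics/{n}0.png',grab_frame(n)[:,:,::-1])
E
```

```text
pics
{'clock': 0.0, 'tcp_pos': array([0.266935  , 0.61966955, 0.40369509]), 'orientation': array([-6.34471784e-01, -3.07655716e+00,  2.91589653e-03]), 'contact_force': array([0.18234115, 0.10982695, 0.97912894]), 'grip_width': 0.08523361632012541}
scene {'intrinsics': array([[458.76697675,   0.        , 326.6349702 ],
       [  0.        , 458.76697675, 199.64785209],
       [  0.        ,   0.        ,   1.        ]]), 'k1': -0.1266587462539548, 'R': array([[ 0.87854884,  0.47747671, -0.01295886],
       [ 0.3805671 , -0.71611672, -0.58510301],
       [-0.28865311,  0.50910985, -0.81085544]]), 't': array([-0.53144475, -0.10683881,  1.23597958])}
top {'intrinsics': array([[362.70502147,   0.        , 319.1526994 ],
       [  0.        , 362.70502147, 198.29314393],
       [  0.        ,   0.        ,   1.        ]]), 'k1': -0.06719457816108881, 'R': array([[-3.05361344e-03, -9.99400660e-01,  3.44818193e-02],
       [-9.95774418e-01, -1.25932760e-04, -9.18329571e-02],
       [ 9.17822603e-02, -3.46165359e-02, -9.95177226e-01]]), 't': array([0.04721351, 0.57182327, 0.93971485])}
wrist {'intrinsics': array([[326.80987186,   0.        , 313.69484872],
       [  0.        , 326.80987186, 198.78671922],
       [  0.        ,   0.        ,   1.        ]]), 'k1': 0.021123571064556566, 'R': array([[ 0.39589908,  0.91829014, -0.00267187],
       [ 0.88715539, -0.38172156,  0.25931443],
       [ 0.23710597, -0.10503271, -0.96578926]]), 't': array([-0.67375428, -0.03464356,  0.37842468])}
```

View pics/scene0.png

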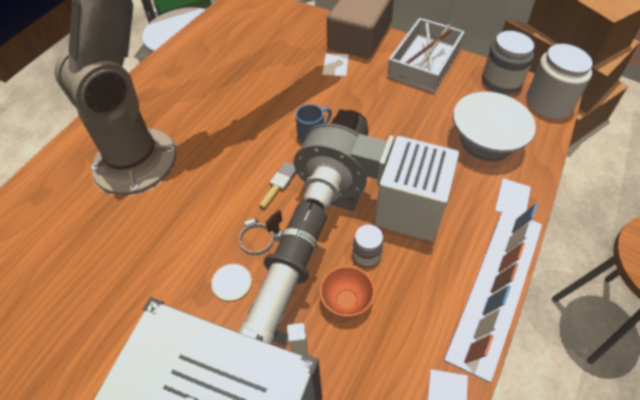

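View pics/top0.png

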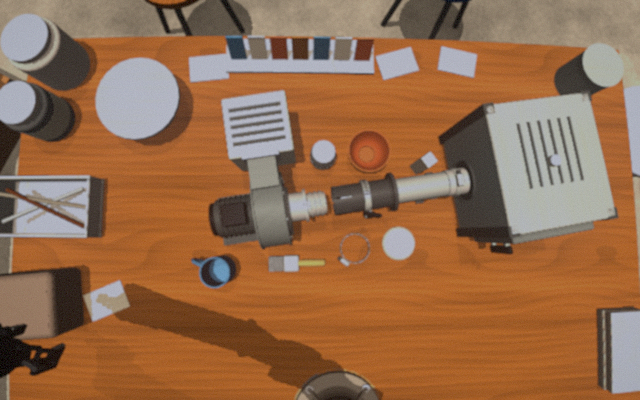

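View pics/wrist0.png

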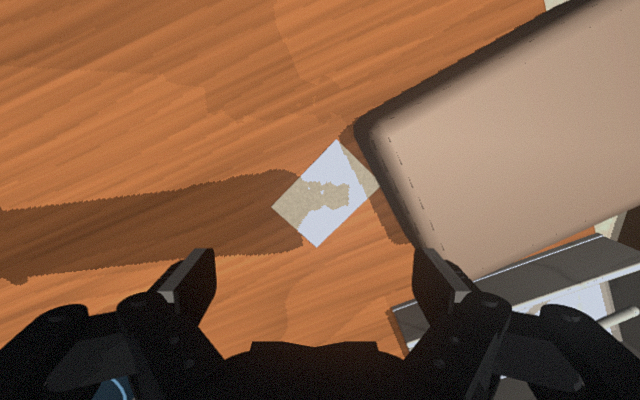

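```bash
cat > h.py <<'E'
import numpy as np, cv2
from bench import readout, grab_frame, camera_model, r
def ray(c,u,v):
    K=c['intrinsics']; p=cv2.undistortPoints(np.array([[[u,v]]],float),K,np.array([c['k1'],0,0,0,0.]))[0,0]
    # model k1 exactly the same: forward distort on undistorted slopes
    d=c['R'].T@np.array([p[0],p[1],1.]); o=-c['R'].T@c['t']; return o,d/np.linalg.norm(d)
def onz(c,u,v,z):
    o,d=ray(c,u,v); return o+d*(z-o[2])/d[2]
def tri(pairs):
    A=np.zeros((3,3));b=np.zeros(3);
    for c,u,v in pairs:
        o,d=ray(c,u,v);P=np.eye(3)-np.outer(d,d);A+=P;b+=P@o
    X=np.linalg.solve(A,b); res=[np.linalg.norm((np.eye(3)-np.outer(ray(c,u,v)[1],ray(c,u,v)[1]))@(X-ray(c,u,v)[0])) for c,u,v in pairs]
    return X,res
def proj(c,X):
    q=c['R']@np.asarray(X,float)+c['t']; s=q[:2]/q[2]; s=s*(1+c['k1']*(s@s)); K=c['intrinsics']; return K[:2,:2]@s+K[:2,2]
E
python3 - <<'E'
import cv2
a=cv2.imread('pics/top0.png')[150:270,260:480]; cv2.imwrite('pics/topz.png',cv2.resize(a,None,fx=3.6,fy=3.6,interpolation=cv2.INTER_CUBIC))
a=cv2.imread('pics/scene0.png')[140:350,220:400]; cv2.imwrite('pics/scz.png',cv2.resize(a,None,fx=2.8,fy=2.8,interpolation=cv2.INTER_CUBIC))
E
```

```text
(no output)
```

View pics/topz.png

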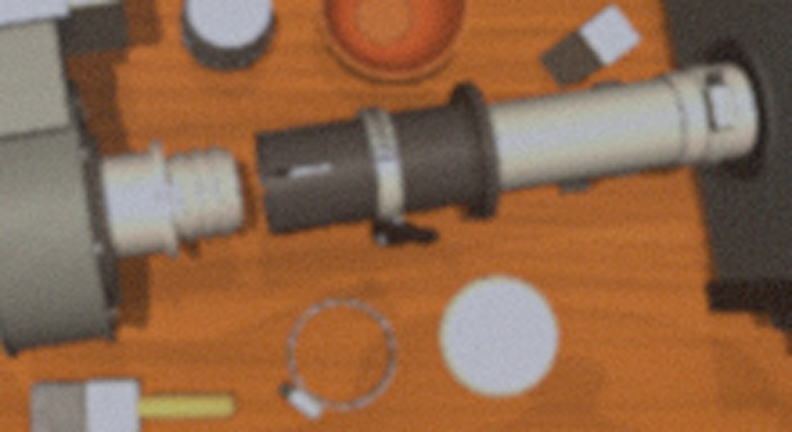

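View pics/scz.png

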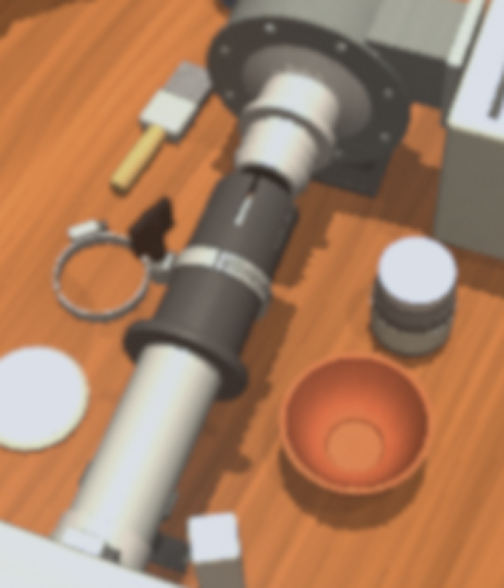

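Run:
```python
from h import *
from scipy.spatial.transform import Rotation as Ro
o=readout.get_obs(); print(Ro.from_rotvec(o['orientation']).as_matrix().round(3), o['joints'])
c=camera_model('top')
f=lambda x,y:(260+x/3.6,150+y/3.6)
P={}
for n,(x,y) in dict(rim=(265,183),pipeA=(500,148),pipeB=(680,118),stub=(200,193),shoulder=(166,198),band=(383,162),stubend=(242,189),fl_back=(482,150)).items():
    P[n]=onz(c,*f(x,y),.115); print(n,P[n].round(4))
A=np.array([P[k] for k in('rim','pipeA','pipeB','stub','shoulder','band')])[:,:2]
m=A.mean(0);u=np.linalg.svd(A-m)[2][0]; u*=np.sign(u[1]); print(m,u,'yaw',np.arctan2(-u[0],u[1]))
n=np.array([-u[1],u[0]]); print('res',((A-m)@n).round(4))
for k in P: print(k,'s=',((P[k][:2]-P['shoulder'][:2])@u).round(4))
```

```text
[[-0.918  0.396 -0.   ]
 [ 0.396  0.918 -0.001]
 [-0.    -0.001 -1.   ]] [-1.27206737  0.47762106  0.02236711  1.55615611 -0.01151026  1.10929614
 -0.08307731]
rim [0.5575 0.0146 0.115 ]
pipeA [ 0.5813 -0.1456  0.115 ]
pipeB [ 0.6023 -0.272   0.115 ]
stub [0.5508 0.0582 0.115 ]
shoulder [0.5474 0.0809 0.115 ]
band [ 0.5717 -0.0653  0.115 ]
stubend [0.5534 0.03   0.115 ]
fl_back [ 0.5799 -0.1332  0.115 ]
[ 0.5684847  -0.05487239] [-0.1528217   0.98825378] yaw 0.15342288358351586
res [ 0.0003  0.0012 -0.0002  0.0002  0.0001 -0.0016]
rim s= -0.0671
pipeA s= -0.229
pipeB s= -0.3572
stub s= -0.023
shoulder s= 0.0
band s= -0.1483
stubend s= -0.0512
fl_back s= -0.2166
```

>>> {"method": "apply_moves", "body": {
  "deltas": [
    {"xyz": [0.0147,-0.0335,0.005],"turn": -0.0505},
    {"xyz": [0.0147,-0.0335,0.005],"turn": -0.0505},
    {"xyz": [0.0147,-0.0335,0.005],"turn": -0.0505},
    {"xyz": [0.0147,-0.0335,0.005],"turn": -0.0505},
    {"xyz": [0.0147,-0.0335,0.005],"turn": -0.0505},
    {"xyz": [0.0147,-0.0335,0.005],"turn": -0.0505},
    {"xyz": [0.0147,-0.0335,0.005],"turn": -0.0505},
    {"xyz": [0.0147,-0.0335,0.005],"turn": -0.0505},
    {"xyz": [0.0147,-0.0335,0.005],"turn": -0.0505},
    {"xyz": [0.0147,-0.0335,0.005],"turn": -0.0505},
    {"xyz": [0.0147,-0.0335,0],"turn": -0.0505},
    {"xyz": [0.0147,-0.0335,0],"turn": -0.0505}
  ],
  "claw": -1
}}

```text
clock: 1.15
tcp_pos: [0.4438, 0.2161, 0.4551]
orientation: [1.527, 2.745, 0.001]
contact_force: [0.7, 0.9, -0.9]
grip_width: 0.0857
```

>>> {"method": "apply_moves", "body": {
  "deltas": [
    {"xyz": [0.0147,-0.0335,0],"turn": -0.0505},
    {"xyz": [0.0147,-0.0335,0],"turn": -0.0505},
    {"xyz": [0.0147,-0.0335,0],"turn": -0.0505},
    {"xyz": [0.0147,-0.0335,0],"turn": -0.0505},
    {"xyz": [0.0147,-0.0335,0],"turn": -0.0505},
    {"xyz": [0.0147,-0.0335,0],"turn": -0.0505},
    {"xyz": [0.0147,-0.0335,0],"turn": -0.0505},
    {"xyz": [0.0147,-0.0335,0],"turn": -0.0505},
    {"xyz": [0,0,0],"turn": 0},
    {"xyz": [0,0,0],"turn": 0}
  ]
}}

```text
clock: 1.98
tcp_pos: [0.5612, -0.0524, 0.4545]
orientation: [2.049, 2.381, -0.002]
contact_force: [-0.8, 1.1, 0.1]
grip_width: 0.0855
```

Run:
```python
from h import *
import pickle
o=readout.get_obs(); c=camera_model('wrist'); pickle.dump(c,open('w1.pkl','wb'))
print(o['clock'],o['tcp_pos'],o['orientation'],o['joints'],o['contact_force'],'cam',-c['R'].T@c['t'])
cv2.imwrite('pics/wrist1.png',grab_frame('wrist')[:,:,::-1])
```

```text
1.9833 [ 0.56116746 -0.05239743  0.45446359] [ 2.04921176e+00  2.38075381e+00 -1.71690165e-03] [-0.4748294   0.26964004  0.56271539  1.7964799  -0.15726815  1.12071847
  0.28974512] [-0.81411191  1.05050579  0.06112363] cam [0.55242003 0.0120722  0.42322947]
```

View pics/wrist1.png

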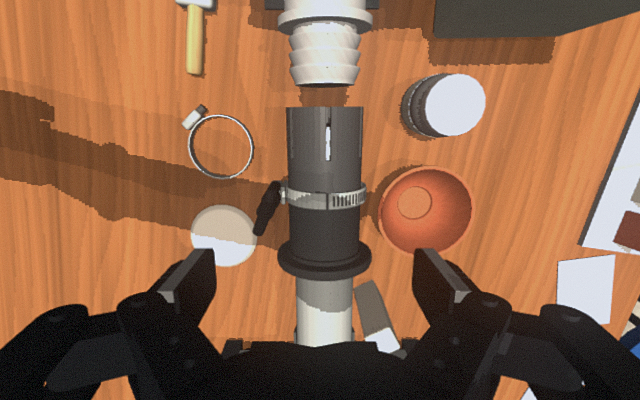

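Run:
```python
from h import *
import pickle
c=pickle.load(open('w1.pkl','rb'))
for n,u,v,z in [('stub',325,70,.115),('cuffA',325,130,.115),('cuffB',325,230,.115),('pipe',324.5,320,.115),('rimtop',325,107,.15),('stubendtop',325,83,.143),('ringfront',326,24,.15),('bandmid top',327,199,.1525),('bandback',327,209,.1525),('bandfront',327,190,.1525)]:
    X=onz(c,u,v,z); print(n,X.round(4), 's',((X[:2]-[.5475,.081])@[-.1528,.9883]).round(4),'off',((X[:2]-[.5475,.081])@[.9883,.1528]).round(4))
a=cv2.imread('pics/wrist1.png')[90:290,220:400]; cv2.imwrite('pics/w1z.png',cv2.resize(a,None,fx=3,fy=3,interpolation=cv2.INTER_CUBIC))
```

```text
stub [0.5567 0.0471 0.115 ] s -0.0349 off 0.0039
cuffA [ 0.5649 -0.0039  0.115 ] s -0.0865 off 0.0042
cuffB [ 0.5804 -0.1009  0.115 ] s -0.1848 off 0.0047
pipe [ 0.5961 -0.2032  0.115 ] s -0.2883 off 0.0046
rimtop [0.5606 0.0158 0.15  ] s -0.0664 off 0.003
stubendtop [0.5579 0.0343 0.143 ] s -0.0478 off 0.0031
ringfront [0.5519 0.075  0.15  ] s -0.0066 off 0.0034
bandmid top [ 0.5742 -0.0589  0.1525] s -0.1424 off 0.005
bandback [ 0.5756 -0.0678  0.1525] s -0.1513 off 0.0051
bandfront [ 0.5729 -0.0511  0.1525] s -0.1344 off 0.005
```

View pics/w1z.png

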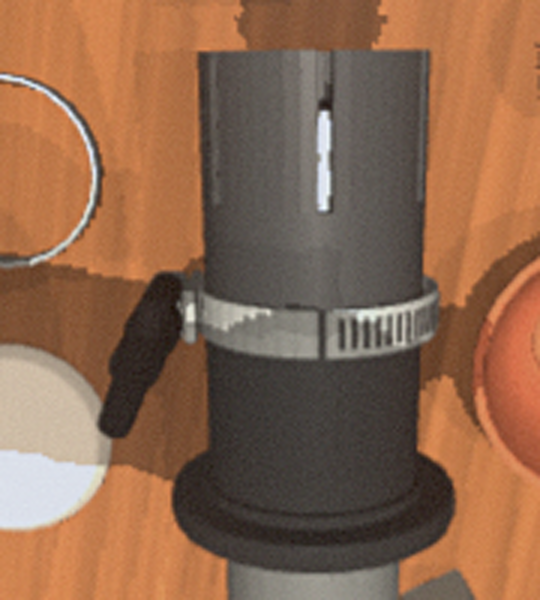

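Run:
```python
from h import *
c=camera_model('top')
for n,x,y,z in [('prop top',612,37,.11),('proptopL',582,48,.11),('prop bottom',545,62,.0),('bowl rim low',393,80,.055)]:
    X=onz(c,260+x/3.6,150+y/3.6,z); d=X[:2]-[.551,.0815]; print(n,X.round(4),'s',(d@[-.1528,.9883]).round(4),'off',(d@[.9883,.1528]).round(4))
```

```text
prop top [ 0.6594 -0.2278  0.11  ] s -0.3222 off 0.0599
proptopL [ 0.6515 -0.2062  0.11  ] s -0.2997 off 0.0554
prop bottom [ 0.6614 -0.2125  0.    ] s -0.3074 off 0.0642
bowl rim low [ 0.6376 -0.0836  0.055 ] s -0.1764 off 0.0604
```

>>> {"method": "apply_moves", "body": {
  "deltas": [
    {"xyz": [0.007,-0.0284,0],"turn": 0.003},
    {"xyz": [0.007,-0.0284,0],"turn": 0},
    {"xyz": [0.007,-0.0284,0],"turn": 0},
    {"xyz": [0.007,-0.0283,0],"turn": 0},
    {"xyz": [0,0,0],"turn": 0},
    {"xyz": [0,0,-0.02],"turn": 0},
    {"xyz": [0,0,-0.02],"turn": 0},
    {"xyz": [0,0,-0.02],"turn": 0},
    {"xyz": [0,0,0],"turn": 0},
    {"xyz": [0,0,0],"turn": 0}
  ],
  "claw": -0.65,
  "squeeze": 30
}}

```text
clock: 2.87
tcp_pos: [0.589, -0.1615, 0.394]
orientation: [-2.036, -2.389, 0.001]
contact_force: [0.5, -0.3, -0.2]
grip_width: 0.0704
```

Run:
```python
from h import *
o=readout.get_obs(); print(o['joints'])
cv2.imwrite('pics/wrist2.png',grab_frame('wrist')[:,:,::-1])
cv2.imwrite('pics/scene2.png',grab_frame('scene')[:,:,::-1])
```

```text
[-0.2586996   0.42391937  0.56804532  1.75570768 -0.26011927  1.04018032
  0.56228824]
```

View pics/wrist2.png

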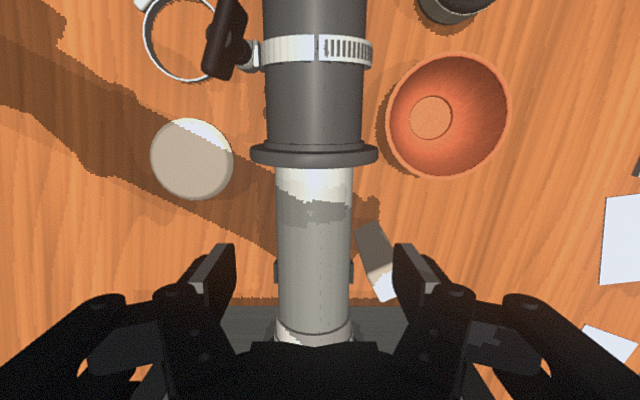

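View pics/scene2.png

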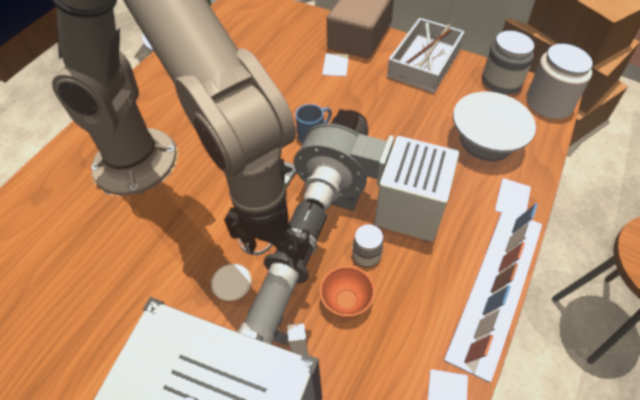

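>>> {"method": "apply_moves", "body": {
  "deltas": [
    {"xyz": [0,0,-0.02],"turn": 0},
    {"xyz": [0,0,-0.02],"turn": 0},
    {"xyz": [0,0,-0.02],"turn": 0},
    {"xyz": [0,0,-0.02],"turn": 0},
    {"xyz": [0,0,-0.015],"turn": 0},
    {"xyz": [0,0,-0.01],"turn": 0},
    {"xyz": [0,0,-0.009],"turn": 0},
    {"xyz": [0,0,0],"turn": 0},
    {"xyz": [0,0,0],"turn": 0}
  ]
}}

```text
clock: 3.72
tcp_pos: [0.5894, -0.1636, 0.2813]
orientation: [2.04, 2.388, 0.001]
contact_force: [0.8, -0.1, -0.1]
grip_width: 0.0704
```

Run:
```python
from h import *
cv2.imwrite('pics/wrist3.png',grab_frame('wrist')[:,:,::-1])
```

```text
(no output)
```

View pics/wrist3.png

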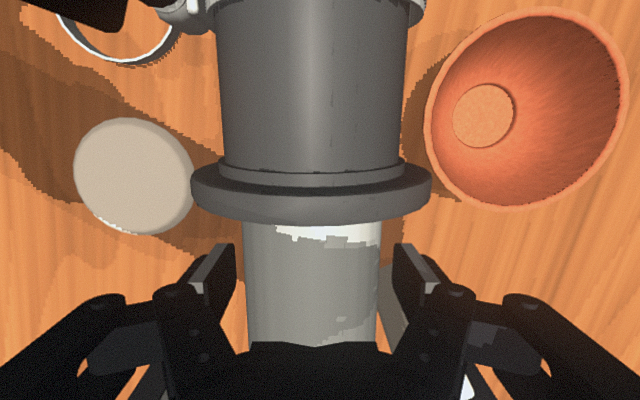

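>>> {"method": "apply_moves", "body": {
  "deltas": [
    {"xyz": [-0.0009,0.006,0],"turn": 0},
    {"xyz": [-0.0009,0.006,0],"turn": 0},
    {"xyz": [-0.0009,0.006,0],"turn": 0},
    {"xyz": [-0.0009,0.006,0],"turn": 0},
    {"xyz": [-0.0009,0.006,0],"turn": 0},
    {"xyz": [-0.0009,0.006,0],"turn": 0},
    {"xyz": [-0.0009,0.006,0],"turn": 0},
    {"xyz": [-0.0009,0.006,0],"turn": 0},
    {"xyz": [0,0,0],"turn": 0}
  ]
}}

```text
clock: 4.52
tcp_pos: [0.5819, -0.1153, 0.2812]
orientation: [2.039, 2.388, -0.0]
contact_force: [-0.6, -1.4, 0.6]
grip_width: 0.0703
```

Run:
```python
from h import *
o=readout.get_obs(); print(o['contact_force'])
cv2.imwrite('pics/wrist4.png',grab_frame('wrist')[:,:,::-1])
```

```text
[-0.61046409 -1.42067489  0.62109728]
```

View pics/wrist4.png

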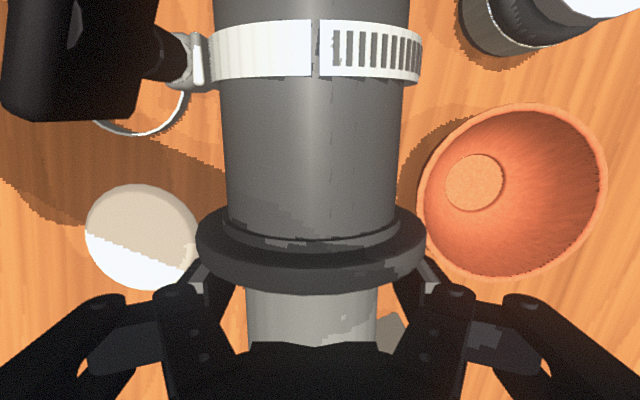

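>>> {"method": "apply_moves", "body": {
  "deltas": [
    {"xyz": [-0.0009,0.006,0],"turn": 0},
    {"xyz": [-0.0009,0.006,0],"turn": 0},
    {"xyz": [-0.0009,0.006,0],"turn": 0},
    {"xyz": [-0.0009,0.006,0],"turn": 0},
    {"xyz": [-0.0009,0.006,0],"turn": 0}
  ]
}}

```text
clock: 4.98
tcp_pos: [0.5774, -0.0868, 0.2812]
orientation: [2.04, 2.386, -0.001]
contact_force: [0.7, -5.9, 1.6]
grip_width: 0.0703
```

Run:
```python
from h import *
o=readout.get_obs(); print(o['contact_force'])
cv2.imwrite('pics/wrist5.png',grab_frame('wrist')[:,:,::-1])
cv2.imwrite('pics/top5.png',grab_frame('top')[120:300,220:500,::-1])
```

```text
[ 0.67415423 -5.91642033  1.63567034]
```

View pics/wrist5.png

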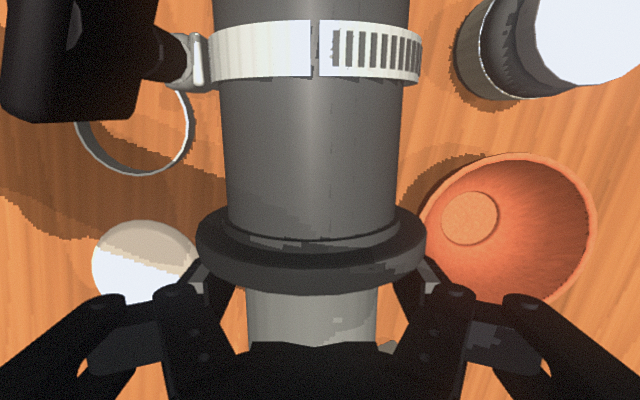

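View pics/top5.png

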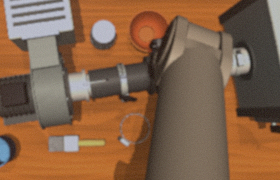

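>>> {"method": "apply_moves", "body": {
  "deltas": [
    {"xyz": [-0.0005,0.003,0],"turn": 0},
    {"xyz": [-0.0005,0.003,0],"turn": 0},
    {"xyz": [-0.0005,0.003,0],"turn": 0}
  ]
}}

```text
clock: 5.33
tcp_pos: [0.5762, -0.0806, 0.2812]
orientation: [2.038, 2.381, -0.005]
contact_force: [5.7, -22.1, -5.4]
grip_width: 0.0708
```

>>> {"method": "apply_moves", "body": {
  "deltas": [
    {"xyz": [-0.0005,0.003,0],"turn": 0},
    {"xyz": [-0.0005,0.003,0],"turn": 0}
  ]
}}

```text
clock: 5.5
tcp_pos: [0.5756, -0.0794, 0.2815]
orientation: [2.036, 2.373, -0.01]
contact_force: [10.1, -37.8, -12.0]
grip_width: 0.0703
```

>>> {"method": "apply_moves", "body": {
  "deltas": [
    {"xyz": [0.001,-0.006,0],"turn": 0},
    {"xyz": [0.0015,-0.01,0],"turn": 0},
    {"xyz": [0.0015,-0.01,0],"turn": 0},
    {"xyz": [0,0,0.02],"turn": 0},
    {"xyz": [0,0,0.035],"turn": 0},
    {"xyz": [0,0,0.035],"turn": 0},
    {"xyz": [0,0,0.035],"turn": 0},
    {"xyz": [0,0,0.035],"turn": 0},
    {"xyz": [0,0,0],"turn": 0},
    {"xyz": [0,0,0],"turn": 0}
  ]
}}

```text
clock: 6.33
tcp_pos: [0.5793, -0.0964, 0.4427]
orientation: [2.038, 2.388, 0.006]
contact_force: [-0.8, -0.1, -0.6]
grip_width: 0.0701
```

Run:
```python
from h import *
import pickle
o=readout.get_obs(); print(o['contact_force'],o['joints'],o['tcp_pos']); pickle.dump(camera_model('wrist'),open('w6.pkl','wb'))
cv2.imwrite('pics/wrist6.png',grab_frame('wrist')[:,:,::-1])
```

```text
[-0.76043212 -0.07262979 -0.62937943] [-0.40888575  0.33152972  0.6000321   1.76023996 -0.20910591  1.1096666
  0.41682526] [ 0.57927992 -0.09640301  0.44272784]
```

View pics/wrist6.png

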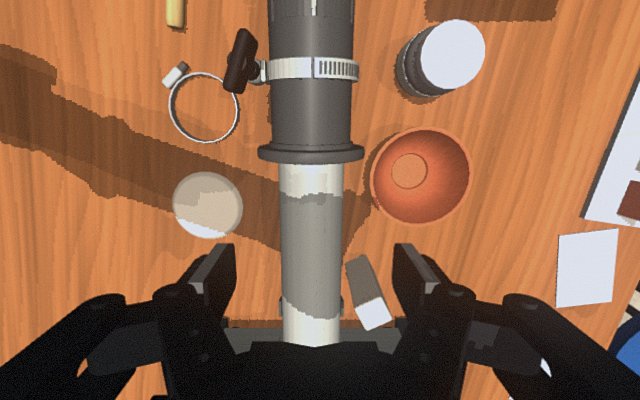

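>>> {"method": "apply_moves", "body": {
  "deltas": [
    {"xyz": [-0.014,0.015,0],"turn": 0},
    {"xyz": [-0.014,0.015,0],"turn": 0},
    {"xyz": [-0.014,0.015,0],"turn": 0},
    {"xyz": [-0.013,0.015,0],"turn": 0},
    {"xyz": [0,0,0],"turn": 0},
    {"xyz": [0,0,0],"turn": 0}
  ]
}}

```text
clock: 6.88
tcp_pos: [0.5231, -0.0354, 0.4393]
orientation: [-2.036, -2.389, 0.002]
contact_force: [-0.2, -0.2, 0.7]
grip_width: 0.0702
```

Run:
```python
from h import *
import pickle
o=readout.get_obs(); print(o['contact_force'],o['joints'],o['tcp_pos']); pickle.dump(camera_model('wrist'),open('w7.pkl','wb'))
cv2.imwrite('pics/wrist7.png',grab_frame('wrist')[:,:,::-1])
```

```text
[-0.24929385 -0.22712934  0.66408778] [-0.55152606  0.20971064  0.58742076  1.90206505 -0.13233703  1.07089485
  0.24935526] [ 0.52311567 -0.03540296  0.43926615]
```

View pics/wrist7.png

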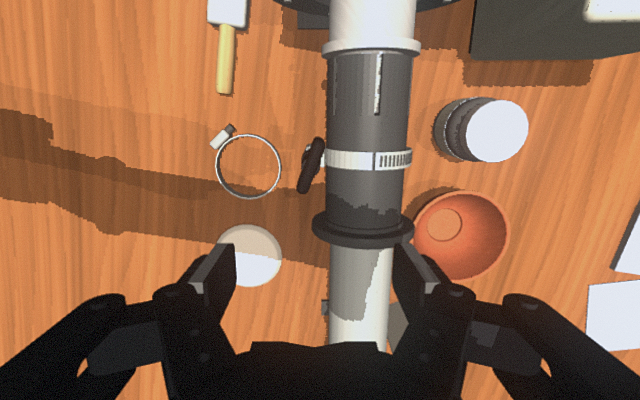

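Run:
```python
import cv2,numpy as np
a=cv2.imread('pics/wrist7.png')[30:250,270:430]; a=cv2.resize(a,None,fx=2.7,fy=2.7,interpolation=cv2.INTER_CUBIC)
b=cv2.imread('pics/wrist6.png')[15:115,215:295]; b=cv2.resize(b,None,fx=5,fy=5,interpolation=cv2.INTER_CUBIC)
h=max(a.shape[0],b.shape[0]); p=lambda x:cv2.copyMakeBorder(x,0,h-x.shape[0],0,0,0)
o=np.hstack([p(a),p(b)]);print(a.shape,o.shape);cv2.imwrite('pics/z7.png',cv2.convertScaleAbs(o[:, :800],alpha=1.5,beta=20))
```

```text
(594, 432, 3) (594, 832, 3)
```

View pics/z7.png

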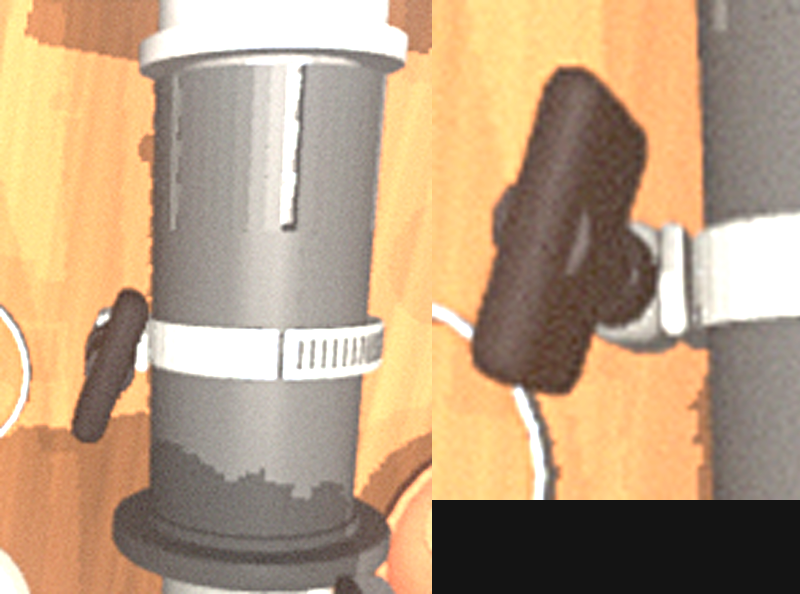

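Run:
```python
from h import *
import pickle
c6=pickle.load(open('w6.pkl','rb'));c7=pickle.load(open('w7.pkl','rb'))
A=lambda x,y:(270+x/2.7,30+y/2.7); B=lambda x,y:(215+(x-432)/5,15+y/5)
sv=lambda X:(((X[:2]-[.551,.0815])@[-.1528,.9883]).round(4),((X[:2]-[.551,.0815])@[.9883,.1528]).round(4))
for n,a,b in [('mid',(108,366),(535,218)),('front',(130,298),(570,75)),('back',(87,434),(500,365)),('bandL',(152,344),(705,270))]:
    X,res=tri([(c7,*A(*a)),(c6,*B(*b))]); print(n,X.round(4),np.round(res,4),sv(X))
f=onz(c7,*A(130,298),.187);b=onz(c7,*A(87,434),.187);d=f-b;print(f,b,np.linalg.norm(d),'dir deg',np.degrees(np.arctan2(d[1],d[0])), sv((f+b)/2),((f+b)/2))
f=onz(c6,*B(570,75),.187);b=onz(c6,*B(500,365),.187);d=f-b;print(f,b,np.linalg.norm(d),'dir deg',np.degrees(np.arctan2(d[1],d[0])), sv((f+b)/2),((f+b)/2))
for n,p,z in [('rim top',(265,62),.15),('bandmid',(215,350),.1525),('axis band',(257,350),.115),('axis cuff',(262,250),.115),('housing',(120,348),.13)]:
    X=onz(c7,*A(*p),z);print(n,X.round(4),sv(X))
```

```text
mid [ 0.516  -0.0077  0.183 ] [0.0001 0.0001] (np.float64(-0.0828), np.float64(-0.0483))
front [0.5186 0.01   0.1817] [0.0003 0.0003] (np.float64(-0.0657), np.float64(-0.0429))
back [ 0.5133 -0.0263  0.1835] [0.0002 0.0002] (np.float64(-0.1008), np.float64(-0.0538))
bandL [ 0.5301 -0.0063  0.1305] [0.0012 0.0012] (np.float64(-0.0836), np.float64(-0.0341))
[0.518725   0.01061021 0.187     ] [ 0.51339393 -0.02531643  0.187     ] 0.036320017238990164 dir deg 81.55959641067335 (np.float64(-0.0825), np.float64(-0.0481)) [ 0.51605947 -0.00735311  0.187     ]
[0.51963657 0.00883914 0.187     ] [ 0.51399969 -0.02650585  0.187     ] 0.03579166171182493 dir deg 80.93867566037227 (np.float64(-0.0841), np.float64(-0.0476)) [ 0.51681813 -0.00883336  0.187     ]
rim top [0.5453 0.0751 0.15  ] (np.float64(-0.0055), np.float64(-0.0066))
bandmid [ 0.5463 -0.0031  0.1525] (np.float64(-0.0828), np.float64(-0.0176))
axis band [ 0.5649 -0.0055  0.115 ] (np.float64(-0.0881), np.float64(0.0004))
axis cuff [0.56   0.0265 0.115 ] (np.float64(-0.0558), np.float64(0.0005))
housing [ 0.5195 -0.01    0.13  ] (np.float64(-0.0856), np.float64(-0.0452))
```

>>> {"method": "apply_moves", "body": {
  "deltas": [
    {"xyz": [-0.0017,0.0068,0],"turn": -0.077},
    {"xyz": [-0.0017,0.0068,0],"turn": -0.077},
    {"xyz": [-0.0018,0.0068,0],"turn": -0.077},
    {"xyz": [-0.0018,0.007,0],"turn": -0.076},
    {"xyz": [0,0,0],"turn": 0},
    {"xyz": [0,0,0],"turn": 0}
  ],
  "claw": -0.18
}}

```text
clock: 7.43
tcp_pos: [0.5172, -0.0095, 0.4402]
orientation: [2.379, 2.051, -0.002]
contact_force: [-0.2, -0.5, 0.3]
grip_width: 0.0501
```

Run:
```python
from h import *
o=readout.get_obs(); print(o['joints'],o['tcp_pos'])
```

```text
[-0.63617868  0.19621208  0.62121931  1.91816091 -0.12905118  1.06747302
 -0.10941792] [ 0.51716491 -0.00954221  0.44021925]
```

>>> {"method": "apply_moves", "body": {
  "deltas": [
    {"xyz": [0,0,-0.02],"turn": 0},
    {"xyz": [0,0,-0.02],"turn": 0},
    {"xyz": [0,0,-0.02],"turn": 0},
    {"xyz": [0,0,0],"turn": 0},
    {"xyz": [0,0,0],"turn": 0}
  ]
}}

```text
clock: 7.85
tcp_pos: [0.5168, -0.01, 0.3801]
orientation: [-2.381, -2.048, 0.004]
contact_force: [-0.0, 0.1, 0.8]
grip_width: 0.0506
```

Run:
```python
from h import *
cv2.imwrite('pics/wrist8.png',grab_frame('wrist')[:,:,::-1])
```

```text
(no output)
```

View pics/wrist8.png

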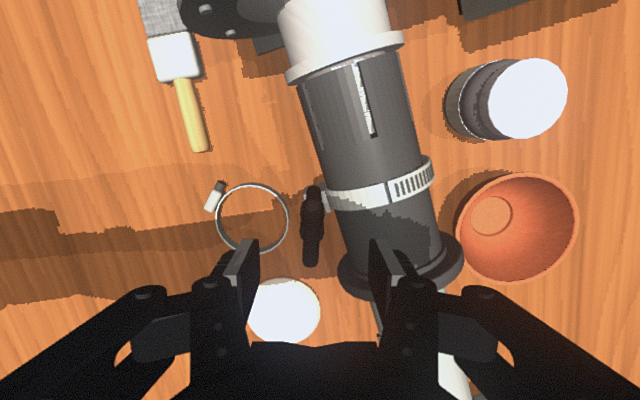

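>>> {"method": "apply_moves", "body": {
  "deltas": [
    {"xyz": [-0.0005,0.0015,-0.015],"turn": 0},
    {"xyz": [0,0,-0.015],"turn": 0},
    {"xyz": [0,0,-0.01],"turn": 0},
    {"xyz": [0,0,-0.01],"turn": 0},
    {"xyz": [0,0,0],"turn": 0},
    {"xyz": [0,0,0],"turn": 0}
  ]
}}

```text
clock: 8.4
tcp_pos: [0.5166, -0.0079, 0.3309]
orientation: [2.382, 2.049, -0.0]
contact_force: [0.3, 0.4, -0.2]
grip_width: 0.0501
```

>>> {"method": "apply_moves", "body": {
  "deltas": [
    {"xyz": [0,0,0],"turn": 0},
    {"xyz": [0,0,0],"turn": 0},
    {"xyz": [0,0,0],"turn": 0},
    {"xyz": [0,0,0],"turn": 0},
    {"xyz": [0,0,0],"turn": 0},
    {"xyz": [0,0,0],"turn": 0}
  ],
  "claw": 1,
  "squeeze": 40
}}

```text
clock: 8.9
tcp_pos: [0.516, -0.0078, 0.3313]
orientation: [-2.381, -2.047, 0.001]
contact_force: [-4.7, 0.3, 5.9]
grip_width: 0.0081
```

Run:
```python
from h import *
cv2.imwrite('pics/wrist9.png',grab_frame('wrist')[:,:,::-1])
```

```text
(no output)
```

View pics/wrist9.png

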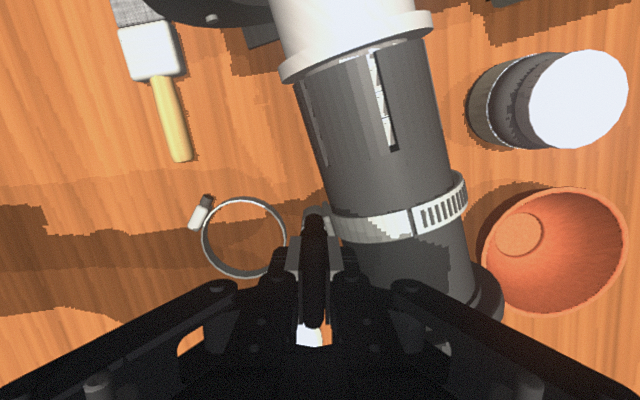

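>>> {"method": "apply_moves", "body": {
  "deltas": [
    {"xyz": [-0.0008,0.005,0],"turn": 0},
    {"xyz": [-0.0008,0.005,0],"turn": 0},
    {"xyz": [-0.0008,0.005,0],"turn": 0},
    {"xyz": [-0.0008,0.005,0],"turn": 0},
    {"xyz": [-0.0008,0.005,0],"turn": 0},
    {"xyz": [-0.0008,0.005,0],"turn": 0},
    {"xyz": [-0.0008,0.005,0],"turn": 0},
    {"xyz": [-0.0008,0.005,0],"turn": 0},
    {"xyz": [-0.0008,0.005,0],"turn": 0},
    {"xyz": [-0.0008,0.005,0],"turn": 0},
    {"xyz": [0,0,0],"turn": 0},
    {"xyz": [0,0,0],"turn": 0}
  ]
}}

```text
clock: 9.95
tcp_pos: [0.5081, 0.0421, 0.3313]
orientation: [-2.381, -2.048, 0.001]
contact_force: [-3.5, -1.2, 7.4]
grip_width: 0.0085
```

Run:
```python
from h import *
import pickle
o=readout.get_obs(); print(o['joints'],o['tcp_pos']); pickle.dump(camera_model('wrist'),open('w10.pkl','wb'))
cv2.imwrite('pics/wrist10.png',grab_frame('wrist')[:,:,::-1])
t=grab_frame('top')[:,:,::-1]
cv2.imwrite('pics/top10.png',t)
cv2.imwrite('pics/top10z.png',cv2.resize(t[150:270,260:480],None,fx=3.6,fy=3.6,interpolation=cv2.INTER_CUBIC))
```

```text
[-0.66709555  0.33016574  0.56271997  2.04721938 -0.23766792  0.82724307
 -0.11676149] [0.50806548 0.04213687 0.33128608]
```

View pics/wrist10.png

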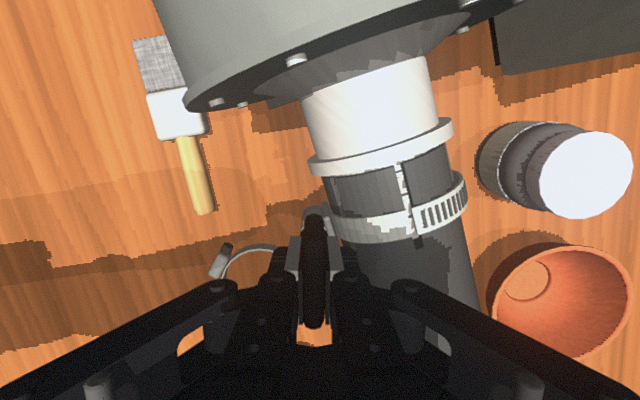

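View pics/top10z.png

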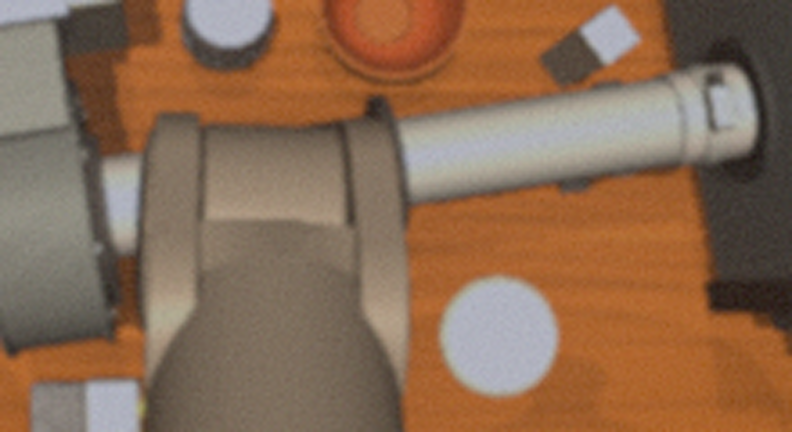

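Run:
```python
import cv2
a=cv2.imread('pics/wrist10.png')[100:260,290:490]; cv2.imwrite('pics/z10.png',cv2.resize(a,None,fx=4,fy=3.7,interpolation=cv2.INTER_CUBIC))
```

```text
(no output)
```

View pics/z10.png

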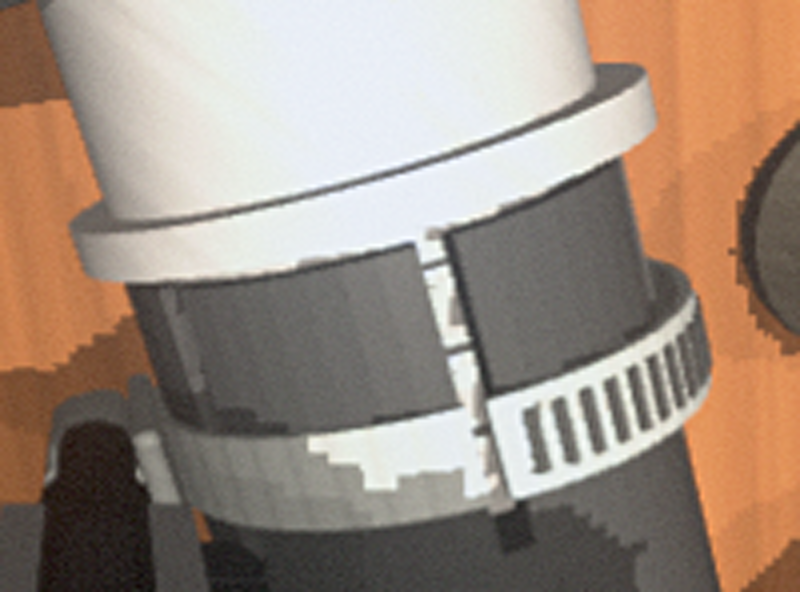

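Run:
```python
from h import *
import pickle
c=pickle.load(open('w10.pkl','rb'))
for n,x,y,z in [('slotend',516,548,.15),('bandfront',480,400,.1525),('bandback',507,505,.1525),('ringkiln',430,236,.155),('ringkiln lo',430,236,.15),('ringblow',370,180,.155)]:
    X=onz(c,290+x/4,100+y/3.7,z); d=X[:2]-[.551,.0815]; print(n,X.round(4),(d@[-.1528,.9883]).round(4),(d@[.9883,.1528]).round(4))
```

```text
slotend [0.5602 0.0339 0.15  ] -0.0485 0.0019
bandfront [0.5568 0.056  0.1525] -0.0261 0.0018
bandback [0.5589 0.0413 0.1525] -0.041 0.0017
ringkiln [0.5522 0.0783 0.155 ] -0.0033 0.0007
ringkiln lo [0.5533 0.0774 0.15  ] -0.0044 0.0017
ringblow [0.5462 0.086  0.155 ] 0.0052 -0.0041
```

>>> {"method": "apply_moves", "body": {
  "deltas": [
    {"xyz": [-0.0004,0.003,0],"turn": 0},
    {"xyz": [-0.0005,0.003,0],"turn": 0},
    {"xyz": [0,0,0],"turn": 0},
    {"xyz": [0,0,0],"turn": 0},
    {"xyz": [0,0,0],"turn": 0}
  ]
}}

```text
clock: 10.47
tcp_pos: [0.5072, 0.0478, 0.3313]
orientation: [-2.382, -2.048, 0.001]
contact_force: [-3.3, -1.9, 6.1]
grip_width: 0.0084
```

Run:
```python
from h import *
import pickle
o=readout.get_obs(); print(o['joints'],o['tcp_pos']); pickle.dump(camera_model('wrist'),open('w11.pkl','wb'))
a=grab_frame('wrist')[:,:,::-1]
cv2.imwrite('pics/wrist11.png',a)
cv2.imwrite('pics/z11.png',cv2.resize(a[100:260,290:490],None,fx=4,fy=3.7,interpolation=cv2.INTER_CUBIC))
```

```text
[-0.67768576  0.32934241  0.56155215  2.04800714 -0.23626144  0.82688298
 -0.12969893] [0.50718103 0.04775982 0.33127572]
```

View pics/z11.png

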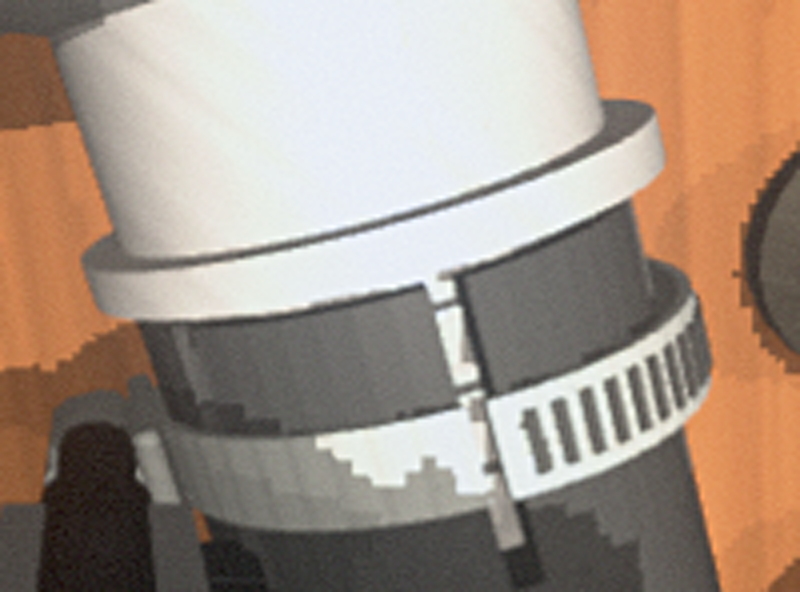

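Run:
```python
from h import *
import pickle
c=pickle.load(open('w11.pkl','rb'))
for n,x,y,z in [('slotend',526,582,.15),('bandfront',480,400,.1525),('bandback',507,505,.1525),('ringkiln',440,272,.155)]:
    X=onz(c,290+x/4,100+y/3.7,z); d=X[:2]-[.551,.0815]; print(n,X.round(4),(d@[-.1528,.9883]).round(4),(d@[.9883,.1528]).round(4))
```

```text
slotend [0.5602 0.0343 0.15  ] -0.0481 0.0019
bandfront [0.5559 0.0616 0.1525] -0.0204 0.0018
bandback [0.558  0.0468 0.1525] -0.0353 0.0016
ringkiln [0.552  0.0793 0.155 ] -0.0023 0.0007
```

>>> {"method": "apply_moves", "body": {
  "deltas": [
    {"xyz": [0,0,0],"turn": -0.08},
    {"xyz": [0,0,0],"turn": -0.08},
    {"xyz": [0,0,0],"turn": -0.08},
    {"xyz": [0,0,0],"turn": -0.08},
    {"xyz": [0,0,0],"turn": -0.08},
    {"xyz": [0,0,0],"turn": -0.08},
    {"xyz": [0,0,0],"turn": -0.08},
    {"xyz": [0,0,0],"turn": -0.08},
    {"xyz": [0,0,0],"turn": -0.08},
    {"xyz": [0,0,0],"turn": -0.08}
  ]
}}

```text
clock: 11.35
tcp_pos: [0.5074, 0.0477, 0.3313]
orientation: [2.993, 0.953, -0.0]
contact_force: [-2.1, -2.4, 6.1]
grip_width: 0.0082
```

Run:
```python
from h import *
o=readout.get_obs(); print(o['joints'],o['tcp_pos'],o['moment'])
a=grab_frame('wrist')[:,:,::-1]
cv2.imwrite('pics/wrist12.png',a)
```

```text
[-0.82718589  0.37011245  0.75895356  2.05579234 -0.3400212   0.84077106
 -0.82551319] [0.50742125 0.0476598  0.33129979] [-0.6578274   0.52823552  0.08529407]
```

View pics/wrist12.png

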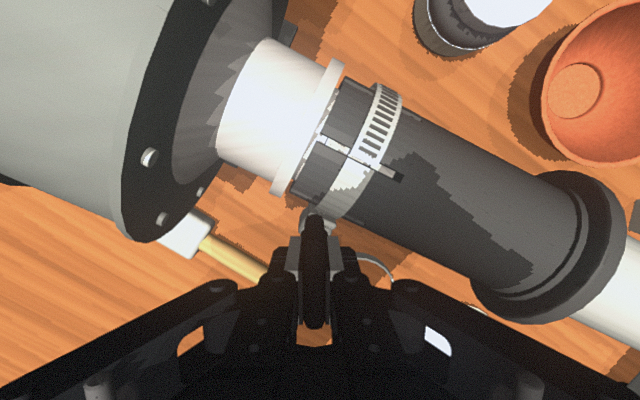

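>>> {"method": "apply_moves", "body": {
  "deltas": [
    {"xyz": [0,0,0],"turn": -0.08},
    {"xyz": [0,0,0],"turn": -0.08},
    {"xyz": [0,0,0],"turn": -0.08},
    {"xyz": [0,0,0],"turn": -0.08},
    {"xyz": [0,0,0],"turn": -0.08},
    {"xyz": [0,0,0],"turn": -0.08},
    {"xyz": [0,0,0],"turn": -0.08},
    {"xyz": [0,0,0],"turn": -0.08},
    {"xyz": [0,0,0],"turn": -0.08},
    {"xyz": [0,0,0],"turn": 0},
    {"xyz": [0,0,0],"turn": 0}
  ]
}}

```text
clock: 12.32
tcp_pos: [0.5075, 0.0476, 0.3313]
orientation: [3.137, -0.158, 0.0]
contact_force: [-2.8, -2.6, 6.6]
grip_width: 0.0086
```

Run:
```python
from h import *
o=readout.get_obs(); print(o['joints'],o['tcp_pos'],o['moment'])
a=grab_frame('wrist')[:,:,::-1]
cv2.imwrite('pics/wrist13.png',a)
```

```text
[-0.95886155  0.43548084  0.95073258  2.06198305 -0.46419058  0.87101934
 -1.41444474] [0.50746542 0.04755377 0.33126222] [-0.69855592  0.46898383 -0.10226825]
```

View pics/wrist13.png

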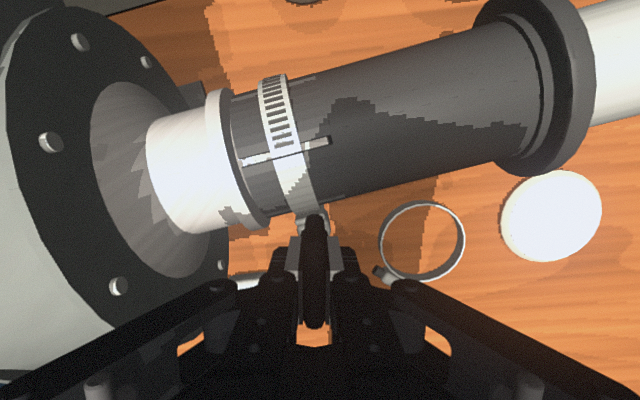

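>>> {"method": "apply_moves", "body": {
  "deltas": [
    {"xyz": [0,0,0],"turn": -0.08},
    {"xyz": [0,0,0],"turn": -0.08},
    {"xyz": [0,0,0],"turn": -0.08},
    {"xyz": [0,0,0],"turn": -0.08},
    {"xyz": [0,0,0],"turn": -0.08},
    {"xyz": [0,0,0],"turn": -0.08},
    {"xyz": [0,0,0],"turn": -0.08},
    {"xyz": [0,0,0],"turn": -0.08},
    {"xyz": [0,0,0],"turn": -0.06},
    {"xyz": [0,0,0],"turn": 0}
  ]
}}

```text
clock: 13.2
tcp_pos: [0.5073, 0.0475, 0.3313]
orientation: [2.891, -1.227, 0.0]
contact_force: [-3.6, -3.1, 7.4]
grip_width: 0.0081
```

Run:
```python
from h import *
o=readout.get_obs(); print(o['joints'],o['tcp_pos'],o['moment'])
```

```text
[-1.06646602  0.53774072  1.13889706  2.06647778 -0.61688737  0.93073695
 -1.9609657 ] [0.50734269 0.04751654 0.3312583 ] [-0.65441392  0.84207115 -0.09621628]
```

>>> {"method": "apply_moves", "body": {
  "deltas": [
    {"xyz": [0,0,0],"turn": -0.08},
    {"xyz": [0,0,0],"turn": -0.08},
    {"xyz": [0,0,0],"turn": -0.08},
    {"xyz": [0,0,0],"turn": -0.08},
    {"xyz": [0,0,0],"turn": -0.08},
    {"xyz": [0,0,0],"turn": -0.08},
    {"xyz": [0,0,0],"turn": -0.04}
  ]
}}

```text
clock: 13.78
tcp_pos: [0.5071, 0.0475, 0.3313]
orientation: [2.477, -1.93, -0.0]
contact_force: [-4.9, -2.3, 8.3]
grip_width: 0.0086
```

Run:
```python
from h import *
o=readout.get_obs(); print(o['joints'],o['tcp_pos'],o['moment'])
a=grab_frame('wrist')[:,:,::-1]
cv2.imwrite('pics/wrist14.png',a)
```

```text
[-1.12038242  0.63723535  1.26603528  2.06869178 -0.73893124  0.99973954
 -2.35868714] [0.50714194 0.04752116 0.33125966] [-0.55859045  1.03429892  0.10984148]
```

View pics/wrist14.png

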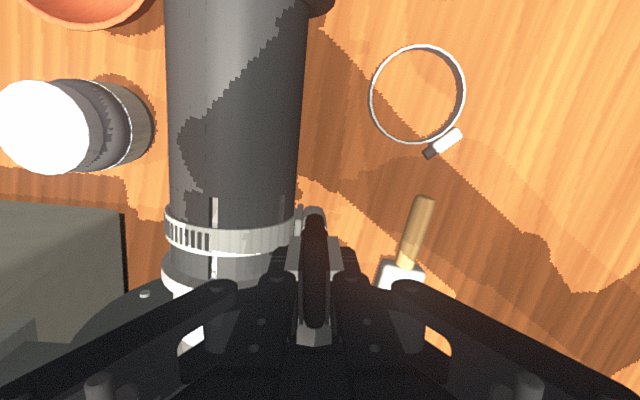

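>>> {"method": "apply_moves", "body": {
  "deltas": [
    {"xyz": [0,0,0],"turn": -0.04},
    {"xyz": [0,0,0],"turn": -0.04},
    {"xyz": [0,0,0],"turn": -0.04},
    {"xyz": [0,0,0],"turn": 0}
  ]
}}

```text
clock: 14.17
tcp_pos: [0.5071, 0.0475, 0.3313]
orientation: [2.359, -2.072, -0.0]
contact_force: [-5.7, -1.8, 9.8]
grip_width: 0.0083
```

Run:
```python
from h import *
o=readout.get_obs(); print(o['joints'],o['moment'],o['orientation'])
```

```text
[-1.12916924  0.66186643  1.29266896  2.06903842 -0.76596719  1.01817487
 -2.44974635] [-0.53081595  1.05068847 -0.00131807] [ 2.35914572e+00 -2.07236861e+00 -1.52031033e-04]
```

>>> {"method": "apply_moves", "body": {
  "deltas": [
    {"xyz": [0,0,0],"turn": -0.04},
    {"xyz": [0,0,0],"turn": -0.04},
    {"xyz": [0,0,0],"turn": 0}
  ]
}}

```text
clock: 14.42
tcp_pos: [0.5071, 0.0478, 0.3313]
orientation: [2.277, -2.162, -0.001]
contact_force: [-6.3, -2.7, 9.6]
grip_width: 0.0083
```

Run:
```python
from h import *
o=readout.get_obs(); print(o['joints'],o['moment'],o['orientation'])
```

```text
[-1.13467739  0.67868717  1.30972366  2.06886262 -0.78328411  1.03148494
 -2.51035385] [-0.49739626  1.11825025  0.9367616 ] [ 2.27685910e+00 -2.16173108e+00 -6.80092170e-04]
```

>>> {"method": "apply_moves", "body": {
  "deltas": [
    {"xyz": [0,0,0],"turn": 0.03},
    {"xyz": [0,0,0],"turn": 0}
  ]
}}

```text
clock: 14.58
tcp_pos: [0.5071, 0.0476, 0.3313]
orientation: [2.311, -2.126, -0.0]
contact_force: [-5.1, -2.9, 8.8]
grip_width: 0.0084
```

>>> {"method": "apply_moves", "body": {
  "deltas": [
    {"xyz": [0,0,0],"turn": 0},
    {"xyz": [0,0,0],"turn": 0},
    {"xyz": [0,0,0],"turn": 0},
    {"xyz": [0,0,0],"turn": 0},
    {"xyz": [0,0,0],"turn": 0}
  ],
  "claw": -0.18
}}

```text
clock: 15.0
tcp_pos: [0.5076, 0.0486, 0.3307]
orientation: [-2.31, 2.129, -0.0]
contact_force: [-0.4, 0.5, -0.6]
grip_width: 0.0506
```

>>> {"method": "apply_moves", "body": {
  "deltas": [
    {"xyz": [0,0,0.01],"turn": 0},
    {"xyz": [0,0,0.02],"turn": 0},
    {"xyz": [0,0,0.02],"turn": 0},
    {"xyz": [0,0,0.02],"turn": 0},
    {"xyz": [0,0,0.02],"turn": 0},
    {"xyz": [0,0,0.02],"turn": 0},
    {"xyz": [0,0,0],"turn": 0},
    {"xyz": [0,0,0],"turn": 0}
  ]
}}

```text
clock: 15.67
tcp_pos: [0.5077, 0.0481, 0.442]
orientation: [-2.309, 2.127, -0.001]
contact_force: [-0.2, -0.6, 0.7]
grip_width: 0.0502
```

Run:
```python
from h import *
import pickle
o=readout.get_obs(); print(o['joints'],o['tcp_pos']); pickle.dump(camera_model('wrist'),open('w15.pkl','wb'))
a=grab_frame('wrist')[:,:,::-1]
cv2.imwrite('pics/wrist15.png',a)
```

```text
[-1.26371827  0.49131035  1.43058107  1.95189667 -0.53446522  1.16977074
 -2.68520053] [0.50770999 0.04809653 0.44196269]
```

View pics/wrist15.png

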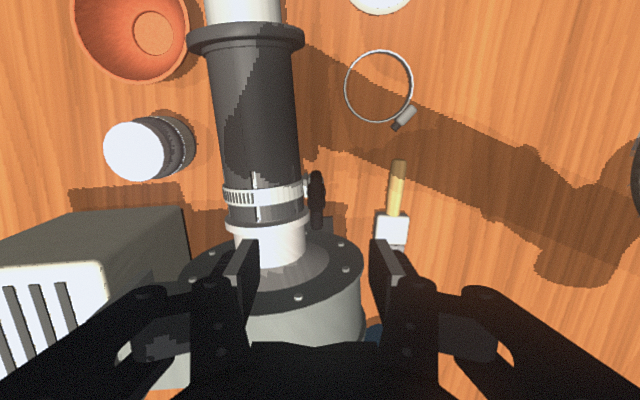

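Run:
```python
import cv2
a=cv2.imread('pics/wrist15.png')[150:260,205:345]; cv2.imwrite('pics/z15.png',cv2.resize(a,None,fx=5,fy=5,interpolation=cv2.INTER_CUBIC))
```

```text
(no output)
```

View pics/z15.png

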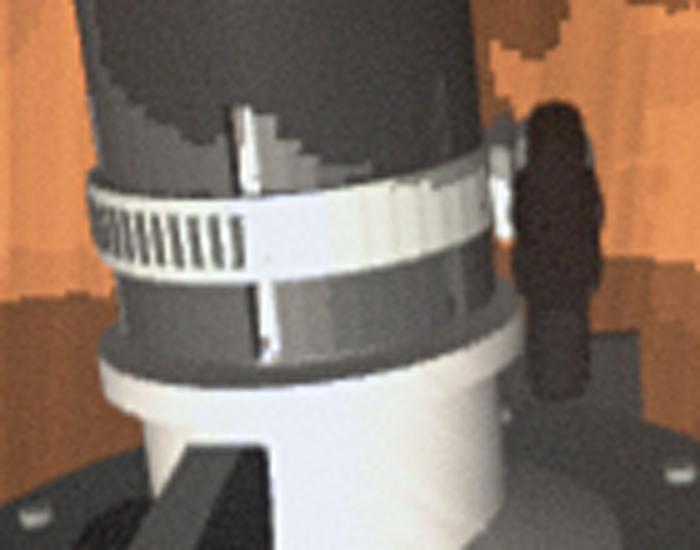

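>>> {"method": "apply_moves", "body": {
  "deltas": [
    {"xyz": [-0.004,0,0],"turn": 0.08},
    {"xyz": [-0.004,0,0],"turn": 0.08},
    {"xyz": [-0.004,0,0],"turn": 0.08},
    {"xyz": [0,-0.01,0],"turn": 0.08},
    {"xyz": [0,-0.01,0],"turn": 0.08},
    {"xyz": [0,-0.01,0],"turn": 0.08},
    {"xyz": [0,-0.01,0],"turn": 0.08},
    {"xyz": [0,-0.01,0],"turn": 0.08},
    {"xyz": [0,-0.01,0],"turn": 0.08},
    {"xyz": [0,0,0],"turn": 0},
    {"xyz": [0,0,0],"turn": 0}
  ]
}}

```text
clock: 16.63
tcp_pos: [0.4951, -0.0119, 0.4401]
orientation: [2.91, -1.184, -0.002]
contact_force: [-0.8, -0.0, 0.3]
grip_width: 0.0503
```

Run:
```python
from h import *
import pickle
c=pickle.load(open('w15.pkl','rb'))
for n,x,y,z in [('slotend',250,112,.15),('bandkiln',255,190,.1525),('bandblow',258,265,.1525),('ringkiln',262,345,.155),('wingtop a',560,105,.187),('wingtop b',562,385,.187)]:
    X=onz(c,205+x/5,150+y/5,z); d=X[:2]-[.551,.0815]; print(n,X.round(4),(d@[-.1528,.9883]).round(4),(d@[.9883,.1528]).round(4))
o=readout.get_obs(); print(o['joints'],o['tcp_pos']); pickle.dump(camera_model('wrist'),open('w16.pkl','wb'))
cv2.imwrite('pics/wrist16.png',grab_frame('wrist')[:,:,::-1])
```

```text
slotend [0.5578 0.0344 0.15  ] -0.0476 -0.0004
bandkiln [0.5562 0.0467 0.1525] -0.0352 -0.0002
bandblow [0.5552 0.0593 0.1525] -0.0226 0.0008
ringkiln [0.5537 0.0722 0.155 ] -0.0096 0.0012
wingtop a [0.5089 0.0225 0.187 ] -0.0518 -0.0506
wingtop b [0.5051 0.0635 0.187 ] -0.0107 -0.0481
[-1.12575081  0.29867869  1.25750294  1.98242432 -0.32163967  1.08800493
 -2.07159114] [ 0.49511119 -0.01192012  0.44010206]
```

View pics/wrist16.png

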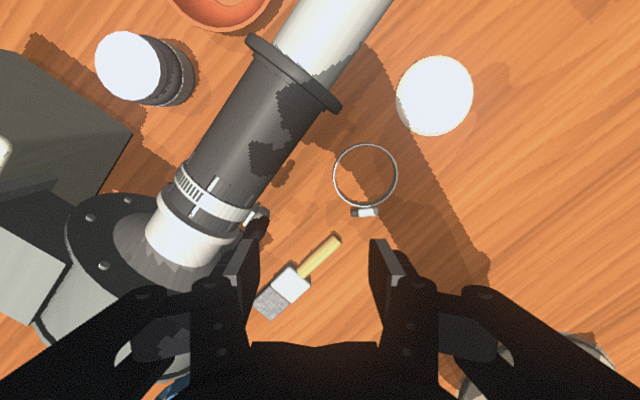

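>>> {"method": "apply_moves", "body": {
  "deltas": [
    {"xyz": [-0.005,0,0.01],"turn": 0},
    {"xyz": [0,0,0],"turn": 0},
    {"xyz": [0,0,0],"turn": 0},
    {"xyz": [0,0,0],"turn": 0},
    {"xyz": [0,0,0],"turn": 0}
  ]
}}

```text
clock: 17.1
tcp_pos: [0.4905, -0.0111, 0.4503]
orientation: [2.912, -1.178, -0.001]
contact_force: [-0.0, -0.1, 0.5]
grip_width: 0.0503
```

Run:
```python
from h import *
cv2.imwrite('pics/scene16.png',grab_frame('scene')[:,:,::-1])
print(r.hand_in())
```

```text
the job is handed in; nothing more can be done
None
```

View pics/scene16.png

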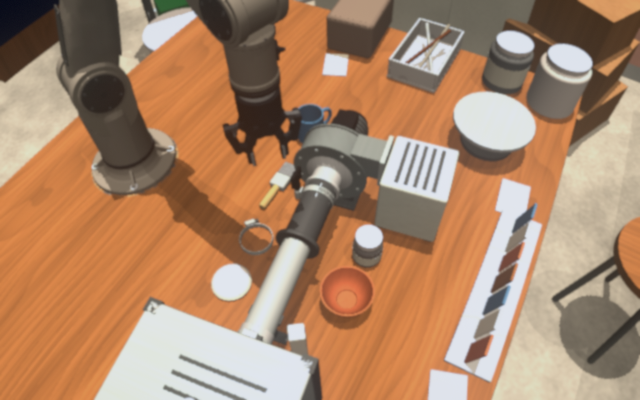

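The cuff is home over the stub, the clamp sits over the barbs and the key is snug. I handed the job in at about 17 s, and no verdict came back.

**What I did:** I straddled the pipe with the fingers and pushed the flange until the cuff hit its stop, where the force rose to about 38 N. I then gripped the wing key, slid the clamp about 56 mm forward and turned the key clockwise about 2.9 rad to its stop. There the torque jumped to about 0.9 N m. After that I let go and backed away.

**Last checks:**
- **Cuff:** the rim measured about 4 mm short of the shoulder origin, against 3 mm when fully home.
- **Band:** it sits about 3 mm kiln-side of the middle of the slotted end. An earlier view gave 2 mm, and the tolerance is 9 mm.
- **Key:** the wing direction gives about 3.2 rad, which is the stop.
- **Surroundings:** the pottery, jar and tools look unmoved in the last scene picture, and the tool force was about zero.

**Disagreements and close calls:** The top and wrist cameras disagreed by about 3–4 mm on the pipe axis, so I used the wrist views. Joint 3 came close to its limit as I raised the arm, at 1.43 of 1.46 rad.

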